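# Find the socket that fits the rotor nut

## Task

One of the three look-alike sockets in the wooden rack fits the hex nut on the rotor hub in the vise: try them on the nut, without forcing one that will not go, until one drops right down over the nut onto its washer. Stand every socket that does not fit back in a pocket of the rack, and finish while still gripping the right one, upright and fully home on the nut, ready for the ratchet. Do not shift anything else on the bench.

Things in the scene. Friction and masses are not known exactly. Their poses are not given: they have to be found in the camera images.
- rack: wooden socket rack, fixed, 62 (x) x 214 (y) x 24 mm; origin at the centre of its underside. Three round pockets 33 mm wide and 14 mm deep, floors 10 mm above the bench, on its x = 0 line at y = -74, 0 and +74 mm; one socket in each, which one where changes every time
- nut: steel M12 hex nut, fixed, does not turn; 19 mm across flats, 10 mm high, top 2 mm bevelled. Origin: centre of its underside, on a 30 mm washer 84.5 mm above the bench; z up, two of its corners on its x axis. Home: the socket's origin meets this one, hex over hex (yaw equal or a multiple of 60 degrees off, within 7 degrees). The nut's yaw is unrelated to the vise's
- stud_end (a point): top of the 12 mm upright stud that the nut sits on, 18.5 mm above the nut's underside, on its axis: a socket's open end must come over it from above
- vise: grey drill-press vise, fixed, with an aluminium hub block upright in its jaws. Origin on the bench below the nut; x along the screw, T handle at x = -127 mm; y along the jaws. Base 190 x 122 mm, jaws 100 mm wide, 64 mm high. On the hub lies the steel rotor arm, 26 x 200 x 4 mm along y, its top 82 mm above the bench, brass weights under its ends; the nut stands at its middle
- socket_a: look-alike deep socket standing in a rack pocket: steel cylinder 27 mm across, 64 mm tall, about 0.16 kg. Origin: centre of its open lower end, z up. Lower 30 mm: hex opening, two of its corners on the socket's x axis, 1 mm lead-in. Above that solid (grip 40 to 50 mm up), with a 9.5 mm square drive recess in the top, its sides facing the socket's x and y axes
- socket_b: look-alike deep socket standing in a rack pocket: steel cylinder 27 mm across, 64 mm tall, about 0.16 kg. Origin: centre of its open lower end, z up. As socket_a, but for the hex size. Sizes are not marked: one of the three fits the nut with 1.3 mm of play across the flats; the other two are 1.8 mm or more too small and stop on top of the nut, about 9 mm above home
- socket_c: look-alike deep socket standing in a rack pocket: steel cylinder 27 mm across, 64 mm tall, about 0.16 kg. Origin: centre of its open lower end, z up. As socket_a, but for the hex size, which is not marked and is only found by trying it on the nut
- ratchet: bystander: ratchet handle lying on the bench, 197 mm long, 33 mm wide head, 28 mm high, black grip; origin on the bench below the middle, x along it towards the head
- extension: bystander: steel drive extension bar lying on the bench, 117 mm long, up to 18 mm thick; origin on the bench below the middle, x along it
- glue: bystander: small white glue bottle, 34 mm across, 85 mm tall, standing; origin at the centre of its underside
- spool: bystander: spool of brass wire, 54 mm across, 34 mm tall, standing on its flange; origin at the centre of its underside
- plinth: bystander: small dark wooden plinth with a painted top, 70 x 50 mm, 31 mm tall; origin at the centre of its underside
- screwdriver: bystander: screwdriver lying on the bench, about 200 mm long, up to 30 mm thick; origin below the middle of its length, x along it towards the tip
- tub: bystander: open white plastic tub, 70 mm across, 50 mm tall; origin at the centre of its underside
Things that resemble listed ones, but are neither listed nor needed, are in the scene too. What is shaped like the socket_a but purple is not meant.

How it is judged:
By the outcome, as a careful person would: the job done as asked, in the order asked, and still so for the second after the job is handed in, while the arm keeps its last pose, push and grip.
It also fails if it takes over 72 s, if anything falls off the work surface, if the arm or the gripper's body presses on something with over 40 N, if the wrist force passes 120 N, or if a joint passes its speed limit or range.

## Robot

A 6-joint arm with a two-finger parallel gripper is mounted at the origin on the work surface. World frame = base frame: x ahead of the robot, y to its left, z up, the work surface at z = 0. Lengths are in m, angles in rad, forces in N, time in s.
With the tool pointing down it reaches from about 0.375 to 0.975 m from the base axis. Payload 3.8 kg.
Tool frame: the origin (TCP) lies on the mounting face of the last link; the fingertips stand 173 mm ahead of it and the grasp point (between the pads) lies 155 mm ahead of it (bot.hold_point_z is the distance from the TCP to the grasp point, in m); z points along the fingers, y is the line along which they close (so a half turn about z gives the same grasp; the last joint's range is limited). The gripper opens to 85 mm and grips with 20 to 120 N. Pads are 22 mm wide; open, the fingers measure 114 mm over their backs; the gripper's body (76 mm by 85 mm) begins 54 mm behind the grasp point. The pads swing forward as they close: fully open they stand 13 mm farther back than shut.
Start: joints at [-1.31, 0.264, 1.604, -0, 1.274, -0.037], TCP at [0.198, -0.645, 0.405] pointing down, gripper open.
Joint ranges: [-2.63, 2.63], [-0.94, 2.18], [0.31, 2.57], [-1.31, 4.45], [0, 2.66], [-2.55, 2.55]. Speed limits (rad/s): [2.57, 2.57, 3.14, 3.14, 3.14, 3.14].

## Interface

Orientations are given as a rotation vector (axis times angle).
In Python, from workcell import bot, optics gives the robot as it stands.
- The arm moves only by the shell command python3 -m jog 'ROWS' [OPENING] [FORCE]. ROWS is JSON, a list of rows, each an object of numbers: "dx", "dy", "dz": the shift along the tool's x, y, z in mm; "ax", "ay", "az": the turn, a rotation vector about the tool's x, y, z in degrees. A call has 1 to 20 rows; each row shifts and turns the commanded pose from where the row before left it, along the tool's axes as they then stand; what a row does not reach is not made up. A row lasts 1/12 s, in which the tool goes at most 41.7 mm and 7.16 degrees, less where a joint would pass 70% of its speed; a pose out of reach is approached as far as the arm can. A call with a gripper value outside its range is refused whole. OPENING is the opening, from 0 (shut) to 1 (fully open), set as the call begins (- or left out, the last holds). The fingers move at their own pace and stop on an object; FORCE is the grip in N (left out, the last holds). Time passes only in rows, so rows that do not move let the fingers close. It gives the time, the measured TCP pose, the force, the opening and the grip force at its end, in the units of the state.
- bot.read_state(): the state, without advancing time (a new reading comes with each control period).
- optics.read_camera(name): name is "scene" or "side" or "wrist"; returns a dict with "img" (480x640x3 uint8, red, green, blue), "vertical_fov" (degrees; the focal length in pixels is half the picture's height over the tangent of half this angle, whatever the lens; pixels are square), "cx", "cy" (the principal point, pixels), "k1" (the pictures are not rectified: a ray, as slopes to the right and down, at radius r is drawn at 1 + k1 r^2 times it, then the intrinsics apply), "R" (3x3) and "t" (3): a world point X has camera coordinates R X + t; the wrist camera has in their place "tool_from_camera" (4x4, takes a point from camera to tool coordinates, whose origin is the TCP and whose axes are the flange's). Camera axes: x right, y down, z forward; pixel columns grow to the right and rows downward; lengths in m; the calibration is good to about 2 mm. A picture is of the moment at which its call begins: read the wrist's pose just before it. There is no depth.
- bot.finish_job(): hands the job in; it is judged then, once.
The state is a dict: "time": time; "q": joint angles; "joint_vel": joint speeds; "joint_torque": joint torques, N m; "tool_pos": TCP position; "tcp_rot": TCP orientation; "wrist_force": force on the tool from outside, world axes, zero at the start; "torque": the same for the moment, N m; "width": opening from 0.0 (shut) to 1.0 (fully open); "grip_force": force on a finger pad.
Only numpy, scipy, OpenCV 4.12 (cv2) and the standard library are available. Lean on these libraries where they do the work, as an engineer would, in place of code of your own. Each camera call takes 0.05 s, during which the arm holds its last target. There are 200 camera calls.

## Working session

There is one attempt and no reset: what is moved stays moved. The work goes in short steps, Python scripts to look and compute and a shell command to move; the robot and the scene stay as the last step left them, time stands still between calls to the robot, and variables do not carry over. Pictures are saved under pics/ and viewed, at most 10 in all, crops included, and the job is handed in when it is done.

```bash
ls; mkdir -p pics; cat > h.py <<'E'
import numpy as np, cv2
from scipy.spatial.transform import Rotation as Rn
from workcell import bot, optics
def cam(n):
    s=bot.read_state(); c=optics.read_camera(n)
    if n=="wrist":
        T=np.eye(4);T[:3,:3]=Rn.from_rotvec(s["tcp_rot"]).as_matrix();T[:3,3]=s["tool_pos"]
        M=np.linalg.inv(T@np.array(c["tool_from_camera"]));c["R"]=M[:3,:3];c["t"]=M[:3,3]
    c["R"]=np.array(c["R"]);c["t"]=np.array(c["t"]);return c
def K(c):
    h=c["img"].shape[0];f=h/2/np.tan(np.radians(c["vertical_fov"])/2)
    return f
def ray(c,u,v):
    f=K(c);d=np.array([(u-c["cx"])/f,(v-c["cy"])/f]);p=d.copy()
    for _ in range(20): p=d/(1+c["k1"]*(p@p))
    o=-c["R"].T@c["t"];return o,c["R"].T@np.array([p[0],p[1],1])
def onz(c,u,v,z):
    o,d=ray(c,u,v);return o+d*(z-o[2])/d[2]
def proj(c,X):
    x=c["R"]@np.array(X)+c["t"];p=x[:2]/x[2];p=p*(1+c["k1"]*(p@p));return p*K(c)+[c["cx"],c["cy"]]
def tri(*obs):
    A=np.zeros((3,3));b=np.zeros(3)
    for c,u,v in obs:
        o,d=ray(c,u,v);d/=np.linalg.norm(d);P=np.eye(3)-np.outer(d,d);A+=P;b+=P@o
    X=np.linalg.solve(A,b);return X,[np.linalg.norm(np.cross(X-ray(c,u,v)[0],ray(c,u,v)[1]/np.linalg.norm(ray(c,u,v)[1]))) for c,u,v in obs]
def save(c,n,crop=None,s=1):
    im=c["img"][...,::-1]
    if crop: im=im[crop[1]:crop[3],crop[0]:crop[2]]
    cv2.imwrite("pics/"+n,cv2.resize(im,None,fx=s,fy=s,interpolation=cv2.INTER_CUBIC))
E
python3 - <<'E'
from h import *
import pickle
s=bot.read_state();print(s)
d={}
for n in("scene","side","wrist"):
    c=cam(n);d[n]=c;save(c,n+".png");print(n,c["vertical_fov"],c["cx"],c["cy"],c["k1"],-c["R"].T@c["t"])
pickle.dump(d,open("d0.pkl","wb"))
E
```

```text
pics
{'time': 0.0, 'q': array([-1.30991904e+00,  2.64745673e-01,  1.60538628e+00, -2.74862304e-05,
        1.27367597e+00, -3.69098540e-02]), 'joint_vel': array([-7.58773775e-04,  1.44249902e-03, -2.71589075e-05,  8.67803399e-04,
       -1.15648806e-03, -1.43744897e-03]), 'joint_torque': array([-3.27013840e-04, -5.15117562e+01, -3.67313647e+01, -2.79824790e-04,
        1.27869731e-02, -1.98412636e-05]), 'tool_pos': array([ 0.19794712, -0.64496222,  0.40336   ]), 'tcp_rot': array([-3.10465745e+00, -4.65722938e-01,  4.29569737e-04]), 'wrist_force': array([ 0.10917479, -0.19408501, -0.48655634]), 'torque': array([-0.01701102, -0.0282806 ,  0.01960507]), 'grip_force': 0.0, 'width': 0.9972230967259508}
scene 49.64357030244546 315.3038873026373 235.38165550094539 -0.0327227946197422 [ 1.02029804 -0.72725408  0.8536375 ]
side 55.7663681199674 326.5662012302271 247.18460930379337 -0.05885414971461186 [ 0.21333804 -0.78835166  0.55817901]
wrist 66.49673886366048 322.2812179042336 237.81159443294254 -0.008457298468622709 [ 0.27803851 -0.62096892  0.37269568]
```

View pics/scene.png

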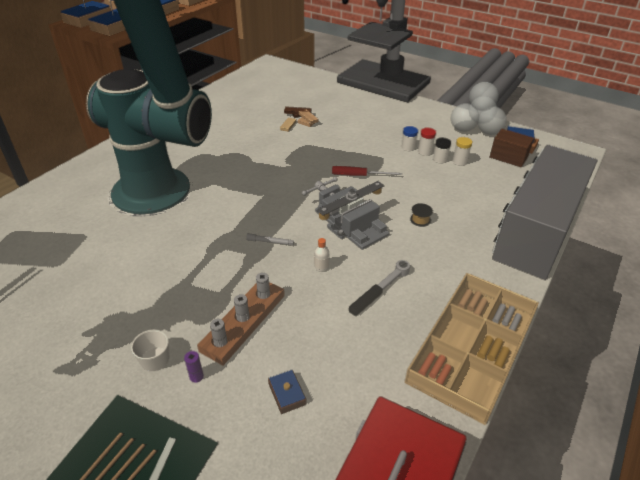

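View pics/side.png

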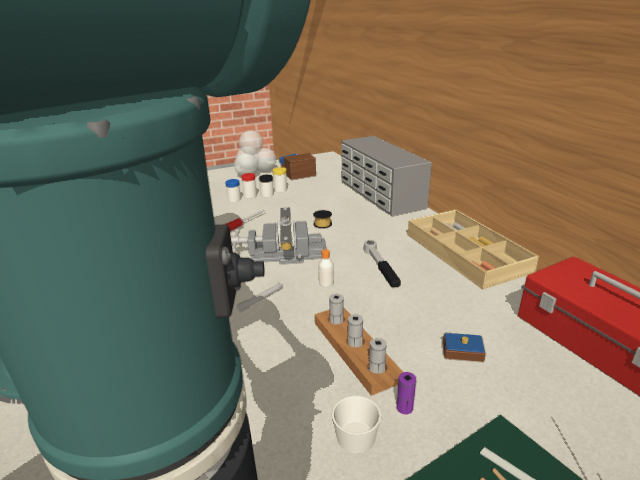

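The scene view shows socket tops near (262,277), (240,299) and (218,325), with the vise and nut near (350,193). The side view has the tops near (336,298), (355,318) and (377,342), with the rotor arm near (286,225). The purple decoy is at (194,366) in the scene view.

```bash
python3 - <<'E'
from h import *
import pickle
d=pickle.load(open("d0.pkl","rb"));a,b=d["scene"],d["side"]
for p,q in [((262,277),(336,298)),((240,299),(355,318)),((218,325),(377,342))]: print(tri((a,*p),(b,*q)))
print(onz(a,350,192,.095),onz(b,286,222,.09))
for n,p,z in [("rackends",(200,345),.024),("",(222,360),.024),("",(285,291),.024),("",(262,283),.024),("glue",(321,262),.03),("purp",(194,368),.03),("tub",(151,350),.025)]: print(n,onz(a,*p,z))
A=a["img"][150:260,290:400];B=b["img"][195:275,230:340]
cv2.imwrite("pics/vise.png",np.hstack([cv2.resize(A,(440,440),interpolation=2),cv2.resize(cv2.copyMakeBorder(B,0,30,0,0,0),(440,440)[:2],interpolation=2)])[...,::-1][:, :800])
E
```

```text
(array([ 0.51327796, -0.15168172,  0.07304845]), [np.float64(0.0016756119527045201), np.float64(0.0016756119527046515)])
(array([ 0.51513958, -0.22555354,  0.07544717]), [np.float64(0.0009115922493996755), np.float64(0.0009115922493995972)])
(array([ 0.51935843, -0.29664427,  0.0723053 ]), [np.float64(0.0006795308401576619), np.float64(0.0006795308401575332)])
[0.52814534 0.18497744 0.095     ] [0.5327098  0.16922403 0.09      ]
rackends [ 0.49261828 -0.32824916  0.024     ]
 [ 0.5517742  -0.33114993  0.024     ]
 [ 0.54751818 -0.11945087  0.024     ]
 [ 0.49137072 -0.12803496  0.024     ]
glue [ 0.56693476 -0.00571165  0.03      ]
purp [ 0.52333492 -0.37675087  0.03      ]
tub [ 0.42209183 -0.39057205  0.025     ]
```

View pics/vise.png

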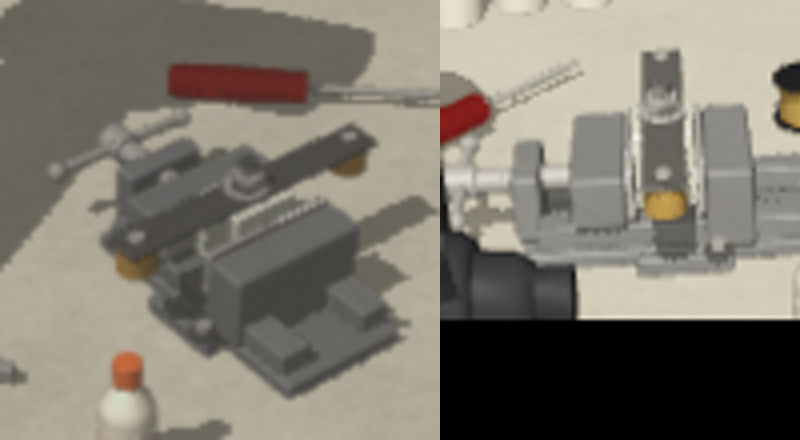

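Each view gives the socket tops at z ≈ 0.074, and the nut is near (0.53, 0.18). Next I'll take the wrist camera over the rack.

```bash
cat >> h.py <<'E'
def go(goal,yaw=None,st=None):
    """goal = desired TCP xyz (tool down). prints remaining tool-frame shift mm, and tool yaw (x axis)"""
    s=st or bot.read_state();R=Rn.from_rotvec(s["tcp_rot"]).as_matrix()
    d=R.T@(np.array(goal)-s["tool_pos"])*1000
    print("shift",d.round(1),"xaxis yaw",np.degrees(np.arctan2(R[1,0],R[0,0])).round(2),"zaxis",R[:,2].round(4),"pos",s["tool_pos"].round(4),"t",s["time"])
    return d
E
python3 - <<'E'
from h import *
print(bot.hold_point_z);print(optics.read_camera("wrist")["tool_from_camera"])
go([.44,-.225,.40]);
E
```

```text
0.1547
[[-3.15653127e-04 -9.47442360e-01 -3.19926359e-01  8.36050535e-02]
 [ 9.99999935e-01 -2.42543300e-04 -2.68365852e-04  5.78686504e-04]
 [ 1.76665181e-04 -3.19926422e-01  9.47442375e-01  3.07852255e-02]
 [ 0.00000000e+00  0.00000000e+00  0.00000000e+00  1.00000000e+00]]
shift [ 354.6 -330.6    4.3] xaxis yaw 17.06 zaxis [-4.0e-04  1.4e-03 -1.0e+00] pos [ 0.198  -0.6451  0.4038] t 0.2
```

```bash
python3 -m jog '[{"dx":30.5,"dy":-22,"dz":3},{"dx":30.5,"dy":-22,"dz":3},{"dx":30.5,"dy":-22,"dz":3},{"dx":30.5,"dy":-22,"dz":3},{"dx":30.5,"dy":-22,"dz":3},{"dx":30.5,"dy":-22,"dz":3},{"dx":30.5,"dy":-22,"dz":3},{"dx":30.5,"dy":-22,"dz":3},{"dx":30.5,"dy":-22,"dz":3},{"dx":30.5,"dy":-22,"dz":3},{"dx":30.5,"dy":-22,"dz":3},{"dx":30.5,"dy":-22,"dz":3},{"dx":30.5,"dy":-22,"dz":3},{"dx":30.5,"dy":-22,"dz":3},{"az":-7},{"az":-7},{"az":-7},{"az":-7},{"az":-7},{"az":-7}]' 
python3 -m jog '[{"az":-7},{"az":-7},{"az":-7},{"az":-7},{"az":-3},{},{}]'
python3 - <<'E'
from h import *
import pickle
c=cam("wrist");pickle.dump(c,open("rack.pkl","wb"));save(c,"rack.png");go([.53,.18,.36])
E
```

```text
shift [ 559.5 -691.3   44.8] xaxis yaw 17.06 zaxis [-3.e-04  1.e-03 -1.e+00] pos [ 0.198  -0.6451  0.4041] t 0.25invalid input
invalid input
```

View pics/rack.png

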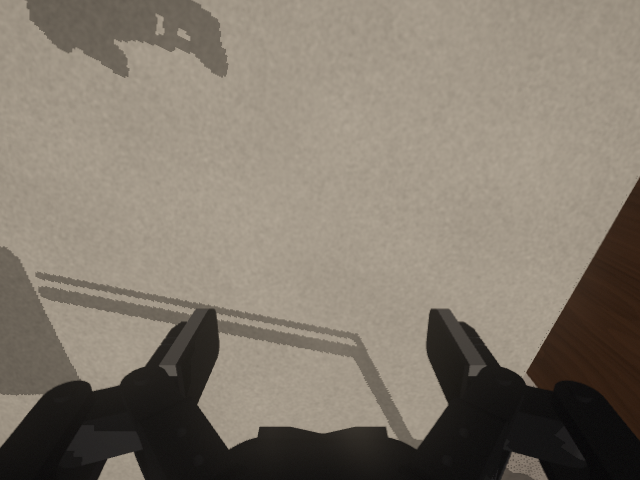

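The jog was refused, so the arm hasn't moved and the wrist picture shows only empty bench. I'll check the row format with a small move.

```bash
python3 -m jog '[{"dx":30.5,"dy":-22.0,"dz":3.0,"ax":0,"ay":0,"az":0}]'; echo; python3 -m jog '[{"dx":30.5,"dy":-22,"dz":3}]' 1; echo; python3 -m jog '[{"dx":30.5,"dy":-22,"dz":3}]' - ; python3 -m jog --help
```

```text
time: 0.33
tool_pos: [0.2181, -0.6186, 0.4019]
tcp_rot: [3.104, 0.459, -0.004]
wrist_force: [1.0, 0.2, 0.7]
width: 0.999
grip_force: 0.0

invalid input
invalid input
invalid input: not JSON, or not a number
```

All six keys are needed in every row.

```bash
python3 -m jog '[{"dx":30.5,"dy":-22,"dz":3,"ax":0,"ay":0,"az":0},{"dx":30.5,"dy":-22,"dz":3,"ax":0,"ay":0,"az":0},{"dx":30.5,"dy":-22,"dz":3,"ax":0,"ay":0,"az":0},{"dx":30.5,"dy":-22,"dz":3,"ax":0,"ay":0,"az":0},{"dx":30.5,"dy":-22,"dz":3,"ax":0,"ay":0,"az":0},{"dx":30.5,"dy":-22,"dz":3,"ax":0,"ay":0,"az":0},{"dx":30.5,"dy":-22,"dz":3,"ax":0,"ay":0,"az":0},{"dx":30.5,"dy":-22,"dz":3,"ax":0,"ay":0,"az":0},{"dx":30.5,"dy":-22,"dz":3,"ax":0,"ay":0,"az":0},{"dx":30.5,"dy":-22,"dz":3,"ax":0,"ay":0,"az":0},{"dx":30.5,"dy":-22,"dz":3,"ax":0,"ay":0,"az":0},{"dx":30.5,"dy":-22,"dz":3,"ax":0,"ay":0,"az":0},{"dx":30.5,"dy":-22,"dz":3,"ax":0,"ay":0,"az":0},{"dx":0,"dy":0,"dz":0,"ax":0,"ay":0,"az":-7},{"dx":0,"dy":0,"dz":0,"ax":0,"ay":0,"az":-7},{"dx":0,"dy":0,"dz":0,"ax":0,"ay":0,"az":-7},{"dx":0,"dy":0,"dz":0,"ax":0,"ay":0,"az":-7},{"dx":0,"dy":0,"dz":0,"ax":0,"ay":0,"az":-7},{"dx":0,"dy":0,"dz":0,"ax":0,"ay":0,"az":-7}]'
python3 -m jog '[{"dx":0,"dy":0,"dz":0,"ax":0,"ay":0,"az":-7},{"dx":0,"dy":0,"dz":0,"ax":0,"ay":0,"az":-7},{"dx":0,"dy":0,"dz":0,"ax":0,"ay":0,"az":-7},{"dx":0,"dy":0,"dz":0,"ax":0,"ay":0,"az":-7},{"dx":0,"dy":0,"dz":0,"ax":0,"ay":0,"az":-3},{"dx":0,"dy":0,"dz":0,"ax":0,"ay":0,"az":0}]'
python3 - <<'E'
from h import *
import pickle
c=cam("wrist");pickle.dump(c,open("rack.pkl","wb"));save(c,"rack2.png");go([.53,.18,.36])
E
```

```text
time: 1.92
tool_pos: [0.5159, -0.2254, 0.3626]
tcp_rot: [-2.728, -1.557, 0.0]
wrist_force: [-0.4, 0.4, 1.3]
width: 1.002
grip_force: 0.0
time: 2.42
tool_pos: [0.5158, -0.2255, 0.3626]
tcp_rot: [-2.219, -2.224, 0.0]
wrist_force: [0.1, 0.3, 0.5]
width: 1.001
grip_force: 0.0
shift [405.5  14.1   2.6] xaxis yaw 89.99 zaxis [-2.e-04  1.e-04 -1.e+00] pos [ 0.5158 -0.2255  0.3626] t 2.4667
```

View pics/rack2.png

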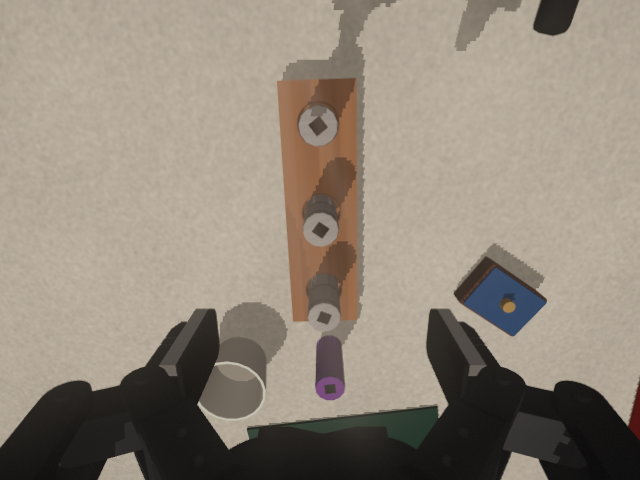

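Socket tops are at about (318,126), (321,230) and (324,318), with the square recesses visible. The purple decoy is at (330,387) and the tub at (232,390). Now I'll look at the nut.

```bash
python3 -m jog '[{"dx":40.5,"dy":1.4,"dz":0.3,"ax":0,"ay":0,"az":0},{"dx":40.5,"dy":1.4,"dz":0.3,"ax":0,"ay":0,"az":0},{"dx":40.5,"dy":1.4,"dz":0.3,"ax":0,"ay":0,"az":0},{"dx":40.5,"dy":1.4,"dz":0.3,"ax":0,"ay":0,"az":0},{"dx":40.5,"dy":1.4,"dz":0.3,"ax":0,"ay":0,"az":0},{"dx":40.5,"dy":1.4,"dz":0.3,"ax":0,"ay":0,"az":0},{"dx":40.5,"dy":1.4,"dz":0.3,"ax":0,"ay":0,"az":0},{"dx":40.5,"dy":1.4,"dz":0.3,"ax":0,"ay":0,"az":0},{"dx":40.5,"dy":1.4,"dz":0.3,"ax":0,"ay":0,"az":0},{"dx":40.5,"dy":1.4,"dz":0.3,"ax":0,"ay":0,"az":0},{"dx":0,"dy":0,"dz":0,"ax":0,"ay":0,"az":0}]'
python3 - <<'E'
from h import *
import pickle
r=pickle.load(open("rack.pkl","rb"))
c=cam("wrist");pickle.dump(c,open("nut1.pkl","wb"))
p=proj(c,[.53,.18,.09]);print(p)
for u,v in [(318,126),(321,230),(324,318)]:
    g=cv2.cvtColor(r["img"],cv2.COLOR_RGB2GRAY)
    w=g[v-11:v+12,u-11:u+12];m=(w<(int(w.max())+int(w.min()))//2).astype(np.uint8)
    n,l,st,ce=cv2.connectedComponentsWithStats(m);k=l[11,11]
    cn=max(cv2.findContours((l==k).astype(np.uint8),0,1)[0],key=cv2.contourArea)
    pts=np.array([onz(r,x+u-11,y+v-11,.074)[:2]*1000 for x,y in cn[:,0]],np.float32)
    print(cv2.minAreaRect(pts))
x,y=int(p[0]),int(p[1])
g=c["img"][y-60:y+60,x-80:x+80,::-1];g1=r["img"][80:350,260:400,::-1]
cv2.imwrite("pics/nut1.png",np.hstack([cv2.resize(g,(640,480),interpolation=2)]));print(x-80,y-60)
E
```

```text
time: 3.38
tool_pos: [0.5291, 0.1854, 0.36]
tcp_rot: [-2.215, -2.225, -0.005]
wrist_force: [0.7, -0.4, 0.8]
width: 0.999
grip_force: 0.0
[321.20383213 248.51430801]
((513.8699340820312, -150.38572692871094), (9.521164894104004, 9.477340698242188), 37.6998291015625)
((515.6072387695312, -224.0374755859375), (9.101663589477539, 9.288534164428711), 55.33149719238281)
((518.598388671875, -297.6801452636719), (9.689953804016113, 9.626614570617676), 69.22390747070312)
241 188
```

View pics/nut1.png

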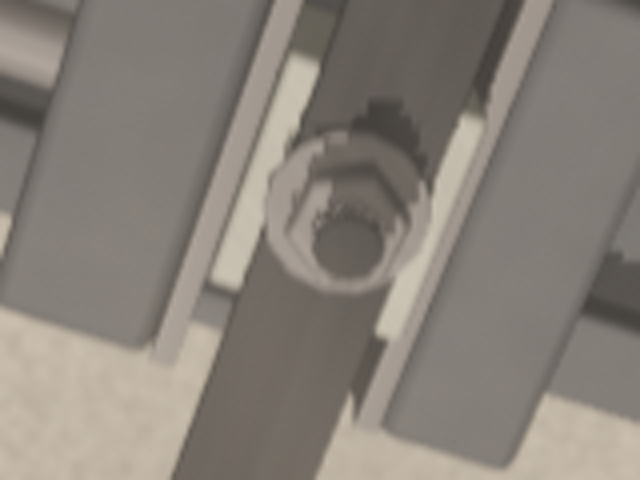

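The washer is centred at about px (328,241) and the stud top at (328,249), with hex corners visible. I'll move closer with the camera nearly above the nut.

```bash
python3 -m jog '[{"dx":-20,"dy":0,"dz":20,"ax":0,"ay":0,"az":0},{"dx":-20,"dy":0,"dz":20,"ax":0,"ay":0,"az":0},{"dx":-20,"dy":0,"dz":20,"ax":0,"ay":0,"az":0},{"dx":-15,"dy":0,"dz":20,"ax":0,"ay":0,"az":0},{"dx":0,"dy":0,"dz":0,"ax":0,"ay":0,"az":0},{"dx":0,"dy":0,"dz":0,"ax":0,"ay":0,"az":0}]'
python3 - <<'E'
from h import *
import pickle
a=pickle.load(open("nut1.pkl","rb"))
print(onz(a,328.25,248.75,.103),onz(a,328.3,241,.0845))
c=cam("wrist");pickle.dump(c,open("nut2.pkl","wb"))
p=proj(c,onz(a,328.3,241,.0845));x,y=p.astype(int);print(p,x-60,y-45)
cv2.imwrite("pics/nut2.png",cv2.resize(c["img"][y-45:y+45,x-60:x+60,::-1],(720,540),interpolation=2))
E
```

```text
time: 3.93
tool_pos: [0.5288, 0.1028, 0.2784]
tcp_rot: [-2.223, -2.217, 0.004]
wrist_force: [-0.2, 0.1, -0.3]
width: 0.999
grip_force: 0.0
[0.53465365 0.18461056 0.103     ] [0.53499866 0.18366611 0.0845    ]
[334.82021145 117.32941991] 274 72
```

View pics/nut2.png

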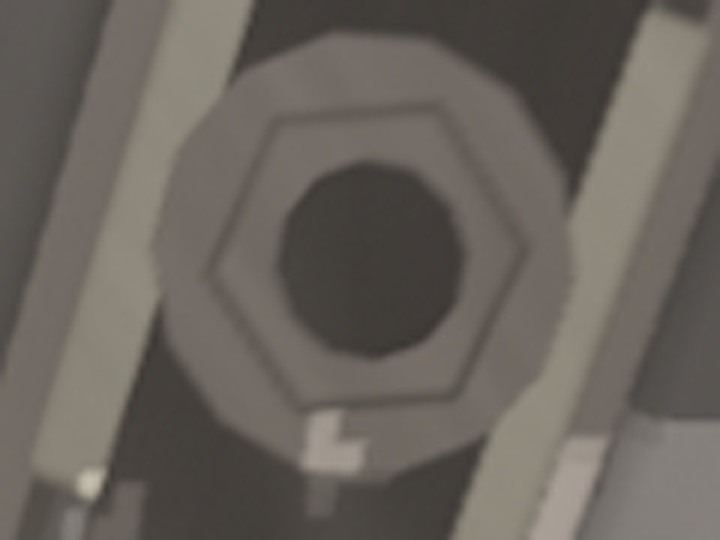

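This shows a clear hexagon, with crop corners at about (277,120), (443,102), (528,248), (453,396), (302,404) and (207,270). The stud centre is at (372,259) and the washer centre at (364,256).

```bash
python3 - <<'E'
from h import *
import pickle
a=pickle.load(open("nut1.pkl","rb"));c=pickle.load(open("nut2.pkl","rb"))
f=lambda x,y:(274+(x+.5)/6-.5,72+(y+.5)/6-.5)
print("stud tri",tri((a,327.7,248.4),(c,*f(372,259))))
print("washer tri",tri((a,327.9,240.7),(c,*f(364,256))))
print("stud",onz(c,*f(372,259),.103),"washer",onz(c,*f(364,256),.0845))
for z in(.0945,.0855):
  P=np.array([onz(c,*f(x,y),z)[:2] for x,y in[(277,120),(443,102),(528,248),(453,396),(302,404),(207,270)]])*1000
  m=P.mean(0);q=P-m;an=np.degrees(np.arctan2(q[:,1],q[:,0]))
  print(z,m,np.hypot(*q.T).round(1),(an%60).round(1), np.degrees(np.angle(np.exp(1j*np.radians(an)*6).mean()))/6%60)
go([.5139,-.1504,.30])
E
```

```text
stud tri (array([0.53452259, 0.18473659, 0.1027062 ]), [np.float64(0.0002282955726182236), np.float64(0.0002282955726183298)])
washer tri (array([0.53466279, 0.18490524, 0.08747158]), [np.float64(3.96714286044741e-06), np.float64(3.967142860547637e-06)])
stud [0.53474178 0.18472897 0.103     ] washer [0.53474823 0.18490456 0.0845    ]
0.0945 [534.75997205 184.74678376] [10.4 10.7 10.6 10.5 10.3 10.7] [5.  3.7 3.4 3.2 4.7 3.7] 3.9553644628001714
0.0855 [535.02351859 184.73562777] [11.1 11.4 11.2 11.1 10.9 11.3] [5.  3.7 3.4 3.2 4.7 3.7] 3.955364462800334
shift [-254.1  -15.3  -20.2] xaxis yaw 89.91 zaxis [-4.e-04  1.e-04 -1.e+00] pos [0.5296 0.1036 0.2798] t 3.9833
```

The nut is at (0.5347, 0.1847), yaw 4° mod 60, stud top z 0.1027, all as expected. The nearest socket (y = −0.150) comes first.

```bash
python3 -m jog '[{"dx":-36.3,"dy":-2.2,"dz":-2.9,"ax":0,"ay":0,"az":0},{"dx":-36.3,"dy":-2.2,"dz":-2.9,"ax":0,"ay":0,"az":0},{"dx":-36.3,"dy":-2.2,"dz":-2.9,"ax":0,"ay":0,"az":0},{"dx":-36.3,"dy":-2.2,"dz":-2.9,"ax":0,"ay":0,"az":0},{"dx":-36.3,"dy":-2.2,"dz":-2.9,"ax":0,"ay":0,"az":0},{"dx":-36.3,"dy":-2.2,"dz":-2.9,"ax":0,"ay":0,"az":0},{"dx":-36.3,"dy":-2.1,"dz":-2.9,"ax":0,"ay":0,"az":0},{"dx":0,"dy":0,"dz":0,"ax":0,"ay":0,"az":0},{"dx":0,"dy":0,"dz":0,"ax":0,"ay":0,"az":0}]' 0.7 40
cat > top.py <<'E'
from h import *
import sys
# find the square recess + disc near predicted world point
def look(X,name=None,z=.074):
    c=cam("wrist");u,v=proj(c,[X[0],X[1],z]).astype(int);g=cv2.cvtColor(c["img"],cv2.COLOR_RGB2GRAY)
    k=int(6.5e-3*K(c)/(c["R"]@np.array([X[0],X[1],z])+c["t"])[2])+5
    w=g[v-k:v+k+1,u-k:u+k+1];t,m=cv2.threshold(w,0,255,cv2.THRESH_BINARY_INV+cv2.THRESH_OTSU)
    n,l,st,ce=cv2.connectedComponentsWithStats(m);j=l[k-2:k+3,k-2:k+3].max()
    cn=max(cv2.findContours((l==j).astype(np.uint8),0,1)[0],key=cv2.contourArea)
    pts=np.array([onz(c,x+u-k,y+v-k,z)[:2]*1000 for x,y in cn[:,0]],np.float32)
    print("square",cv2.minAreaRect(pts),"px",u,v,k)
    if name: save(c,name,(u-80,max(v-60,0),u+80,v+60),4)
    return c
E
python3 - <<'E'
from top import *
look([.5139,-.1504]);go([.5139,-.1504,.2097])
E
```

```text
time: 4.73
tool_pos: [0.5154, -0.1514, 0.3024]
tcp_rot: [2.222, 2.216, 0.003]
wrist_force: [0.4, 0.8, -0.7]
width: 0.699
grip_force: 0.0
square ((513.7402954101562, -150.14918518066406), (9.419742584228516, 9.451751708984375), 40.16116714477539) px 315 261 16
shift [-0.3 -1.6 92. ] xaxis yaw 89.95 zaxis [ 2.9e-03 -3.0e-04 -1.0e+00] pos [ 0.5152 -0.1501  0.3017] t 4.7833
```

```bash
python3 -m jog '[{"dx":0,"dy":-1.5,"dz":23,"ax":0,"ay":0,"az":0},{"dx":0,"dy":0,"dz":23,"ax":0,"ay":0,"az":0},{"dx":0,"dy":0,"dz":23,"ax":0,"ay":0,"az":0},{"dx":0,"dy":0,"dz":23,"ax":0,"ay":0,"az":0},{"dx":0,"dy":0,"dz":0,"ax":0,"ay":0,"az":0},{"dx":0,"dy":0,"dz":0,"ax":0,"ay":0,"az":0}]'
python3 -m jog '[{"dx":0,"dy":0,"dz":0,"ax":0,"ay":0,"az":0},{"dx":0,"dy":0,"dz":0,"ax":0,"ay":0,"az":0},{"dx":0,"dy":0,"dz":0,"ax":0,"ay":0,"az":0},{"dx":0,"dy":0,"dz":0,"ax":0,"ay":0,"az":0},{"dx":0,"dy":0,"dz":0,"ax":0,"ay":0,"az":0},{"dx":0,"dy":0,"dz":0,"ax":0,"ay":0,"az":0}]' 0.1 40
```

```text
time: 5.28
tool_pos: [0.5126, -0.148, 0.2072]
tcp_rot: [-2.216, -2.223, 0.002]
wrist_force: [0.4, 0.4, 0.0]
width: 0.695
grip_force: 0.0
time: 5.78
tool_pos: [0.514, -0.1498, 0.2101]
tcp_rot: [2.219, 2.22, 0.003]
wrist_force: [-1.1, 2.0, 6.7]
width: 0.301
grip_force: 39.1
```

```bash
python3 -m jog '[{"dx":0,"dy":0,"dz":-30,"ax":0,"ay":0,"az":0},{"dx":0,"dy":0,"dz":-40,"ax":0,"ay":0,"az":0},{"dx":0,"dy":0,"dz":-40,"ax":0,"ay":0,"az":0},{"dx":30,"dy":2,"dz":-10,"ax":0,"ay":0,"az":0},{"dx":40,"dy":3,"dz":0,"ax":0,"ay":0,"az":0},{"dx":40,"dy":3,"dz":0,"ax":0,"ay":0,"az":0},{"dx":40,"dy":4,"dz":0,"ax":0,"ay":0,"az":0},{"dx":40,"dy":4,"dz":0,"ax":0,"ay":0,"az":0},{"dx":40,"dy":4,"dz":0,"ax":0,"ay":0,"az":0},{"dx":35,"dy":2,"dz":0,"ax":0,"ay":0,"az":0},{"dx":0,"dy":0,"dz":0,"ax":0,"ay":0,"az":5},{"dx":0,"dy":0,"dz":0,"ax":0,"ay":0,"az":0},{"dx":0,"dy":0,"dz":0,"ax":0,"ay":0,"az":0}]'
python3 - <<'E'
from h import *
import pickle
L=[]
for i in range(4): L.append((bot.read_state(),optics.read_camera("wrist")))
pickle.dump(L,open("held1.pkl","wb"))
for s,_ in L: print(s["tool_pos"].round(4),s["tcp_rot"].round(4),s["width"],s["q"].round(4))
im=L[-1][1]["img"][...,::-1]
cv2.imwrite("pics/held1.png",cv2.resize(im[30:450,170:490],(640,600)[:2] if 0 else None,fx=1.42,fy=1.42,interpolation=2))
E
```

```text
time: 6.87
tool_pos: [0.5345, 0.1156, 0.328]
tcp_rot: [2.312, 2.127, -0.001]
wrist_force: [-0.5, 0.1, -1.7]
width: 0.305
grip_force: 40.0
[0.5345 0.1156 0.328 ] [ 2.3116e+00  2.1271e+00 -6.0000e-04] 0.30528628152737364 [ 1.6760e-01  8.4400e-02  1.9604e+00 -5.0000e-04  1.0970e+00  2.5090e-01]
[0.5345 0.1149 0.3279] [ 2.3129e+00  2.1257e+00 -7.0000e-04] 0.3058712805594756 [ 1.6630e-01  8.4300e-02  1.9606e+00 -5.0000e-04  1.0970e+00  2.5090e-01]
[0.5346 0.1145 0.3279] [ 2.3143e+00  2.1244e+00 -6.0000e-04] 0.307124003646093 [ 1.6560e-01  8.4200e-02  1.9607e+00 -4.0000e-04  1.0970e+00  2.5130e-01]
[0.5346 0.1143 0.3279] [ 2.3153e+00  2.1233e+00 -4.0000e-04] 0.3033860088086971 [ 1.6510e-01  8.4200e-02  1.9607e+00 -3.0000e-04  1.0968e+00  2.5170e-01]
```

View pics/held1.png

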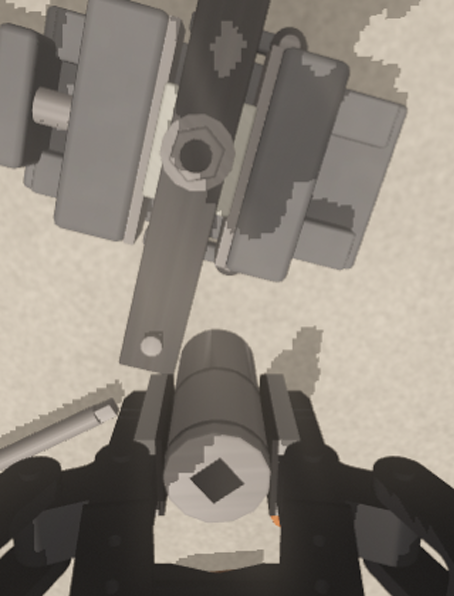

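Settling shows as a slow drift, not noise. The picture shows the socket held upright, its recess at about px (323,368) and the stud at (308,139). Both are in one image, so I'll measure them relative to the tool.

```bash
cat > rel.py <<'E'
from h import *
def blob(im,u,v,k,thr=None):
    g=cv2.cvtColor(im,cv2.COLOR_RGB2GRAY);u,v=int(u),int(v)
    w=cv2.resize(g[v-k:v+k+1,u-k:u+k+1],None,fx=4,fy=4,interpolation=cv2.INTER_CUBIC)
    t,m=cv2.threshold(w,0,255,cv2.THRESH_BINARY_INV+cv2.THRESH_OTSU)
    n,l,st,ce=cv2.connectedComponentsWithStats(m);j=l[2*(2*k+1),2*(2*k+1)]
    cn=max(cv2.findContours((l==j).astype(np.uint8),0,1)[0],key=cv2.contourArea)
    return cv2.convexHull(cn)[:,0].astype(float)/4+[u-k-.375,v-k-.375]
def rel(s,c,us,ur,zs=.103,ztop=.136,ks=12,kr=19):
    T=np.array(c["tool_from_camera"]);M=np.linalg.inv(T);c=dict(c,R=M[:3,:3],t=M[:3,3])
    f=lambda P,z:np.array([onz(c,*p,z)[:2]*1000 for p in P],np.float32)
    H=s["tool_pos"][2]
    A=f(blob(c["img"],*us,ks),H-zs);B=f(blob(c["img"],*ur,kr),ztop)
    e=cv2.fitEllipse(A);r=cv2.minAreaRect(B)
    R=Rn.from_rotvec(s["tcp_rot"]).as_matrix();w=np.degrees(np.arctan2(R[1,0],R[0,0]))
    print("stud tool",np.round(e[0],2),np.round(e[1],1),"recess tool",np.round(r[0],2),np.round(r[1],1),"recess yaw world mod30",round((w-r[2])%30,1),"toolyaw",w.round(2),"pos",s["tool_pos"].round(4),"t",s["time"])
E
python3 - <<'E'
from rel import *
import pickle
for s,c in pickle.load(open("held1.pkl","rb")): rel(s,c,(308,139),(323,368))
E
```

```text
stud tool [68.62 -5.77] [11.8 11.9] recess tool [-0.8   1.36] [9.6 9.7] recess yaw world mod30 3.4 toolyaw 85.24 pos [0.5345 0.1156 0.328 ] t 6.8667
stud tool [69.33 -5.94] [11.8 11.9] recess tool [-0.79  1.36] [9.6 9.7] recess yaw world mod30 3.3 toolyaw 85.17 pos [0.5345 0.1149 0.3279] t 6.9167
stud tool [69.87 -6.1 ] [11.8 11.9] recess tool [-0.79  1.36] [9.6 9.7] recess yaw world mod30 3.2 toolyaw 85.1 pos [0.5346 0.1145 0.3279] t 6.9667
stud tool [70.08 -6.25] [11.8 12. ] recess tool [-0.79  1.35] [9.6 9.7] recess yaw world mod30 3.2 toolyaw 85.05 pos [0.5346 0.1143 0.3279] t 7.0167
```

```bash
python3 -m jog '[{"dx":30,"dy":-3,"dz":0,"ax":0,"ay":0,"az":0},{"dx":30,"dy":-3,"dz":0,"ax":0,"ay":0,"az":0},{"dx":11.2,"dy":-1.7,"dz":0,"ax":0,"ay":0,"az":-0.8},{"dx":0,"dy":0,"dz":0,"ax":0,"ay":0,"az":0},{"dx":0,"dy":0,"dz":12,"ax":0,"ay":0,"az":0},{"dx":0,"dy":0,"dz":16,"ax":0,"ay":0,"az":0},{"dx":0,"dy":0,"dz":0,"ax":0,"ay":0,"az":0},{"dx":0,"dy":0,"dz":0,"ax":0,"ay":0,"az":0},{"dx":0,"dy":0,"dz":0,"ax":0,"ay":0,"az":0}]'
python3 -m jog '[{"dx":0,"dy":0,"dz":2,"ax":0,"ay":0,"az":0},{"dx":0,"dy":0,"dz":2,"ax":0,"ay":0,"az":0},{"dx":0,"dy":0,"dz":2,"ax":0,"ay":0,"az":0},{"dx":0,"dy":0,"dz":0,"ax":0,"ay":0,"az":0},{"dx":0,"dy":0,"dz":0,"ax":0,"ay":0,"az":0}]'
```

```text
time: 7.82
tool_pos: [0.5332, 0.186, 0.2997]
tcp_rot: [-2.301, -2.138, 0.001]
wrist_force: [0.1, -0.5, -2.4]
width: 0.302
grip_force: 39.9
time: 8.23
tool_pos: [0.5335, 0.187, 0.2946]
tcp_rot: [2.299, 2.139, 0.001]
wrist_force: [-0.1, -0.2, 0.0]
width: 0.307
grip_force: 40.3
```

```bash
python3 -m jog '[{"dx":0,"dy":0,"dz":1.5,"ax":0,"ay":0,"az":0},{"dx":0,"dy":0,"dz":1.5,"ax":0,"ay":0,"az":0},{"dx":0,"dy":0,"dz":0,"ax":0,"ay":0,"az":0},{"dx":0,"dy":0,"dz":0,"ax":0,"ay":0,"az":0}]'; python3 - <<'E'
from h import *
for i in range(3):
    s=bot.read_state();print(s["tool_pos"].round(4),s["wrist_force"].round(1),s["torque"].round(2),s["joint_vel"][0].round(3));optics.read_camera("wrist")
E
```

```text
time: 8.57
tool_pos: [0.5337, 0.1872, 0.294]
tcp_rot: [2.299, 2.139, 0.002]
wrist_force: [-4.4, -1.5, 13.6]
width: 0.303
grip_force: 41.7
[0.5337 0.1872 0.294 ] [-4.4 -1.5 13.6] [-0.42  0.93 -0.02] -0.001
[0.5337 0.1872 0.294 ] [-4.5 -2.1 13.4] [-0.42  0.92 -0.04] -0.001
[0.5337 0.1872 0.294 ] [-3.9 -0.8 12.8] [-0.44  0.91 -0.01] -0.001
```

Contact is at 13 N, but the arm settled about 1.6 mm past the target in y. I'll lift slightly, correct and retry.

```bash
python3 -m jog '[{"dx":0,"dy":0,"dz":-3,"ax":0,"ay":0,"az":0},{"dx":-1.6,"dy":-0.7,"dz":0,"ax":0,"ay":0,"az":0},{"dx":0,"dy":0,"dz":0,"ax":0,"ay":0,"az":0},{"dx":0,"dy":0,"dz":0,"ax":0,"ay":0,"az":0},{"dx":0,"dy":0,"dz":0,"ax":0,"ay":0,"az":0},{"dx":0,"dy":0,"dz":1.5,"ax":0,"ay":0,"az":0},{"dx":0,"dy":0,"dz":1.5,"ax":0,"ay":0,"az":0},{"dx":0,"dy":0,"dz":1,"ax":0,"ay":0,"az":0},{"dx":0,"dy":0,"dz":0,"ax":0,"ay":0,"az":0},{"dx":0,"dy":0,"dz":0,"ax":0,"ay":0,"az":0}]'
```

```text
time: 9.55
tool_pos: [0.533, 0.1856, 0.2931]
tcp_rot: [2.299, 2.139, 0.002]
wrist_force: [-5.4, -1.7, 16.8]
width: 0.308
grip_force: 42.2
```

It sits on the nut top at about 9 mm above home. The square recess leaves the hex ambiguous by 30°, so I'll try the other clocking.

```bash
python3 -m jog '[{"dx":0,"dy":0,"dz":-5,"ax":0,"ay":0,"az":0},{"dx":0,"dy":0,"dz":0,"ax":0,"ay":0,"az":-6},{"dx":0,"dy":0,"dz":0,"ax":0,"ay":0,"az":-6},{"dx":0,"dy":0,"dz":0,"ax":0,"ay":0,"az":-6},{"dx":0,"dy":0,"dz":0,"ax":0,"ay":0,"az":-6},{"dx":0,"dy":0,"dz":0,"ax":0,"ay":0,"az":-6},{"dx":0,"dy":0,"dz":0,"ax":0,"ay":0,"az":0},{"dx":0,"dy":0,"dz":0,"ax":0,"ay":0,"az":0},{"dx":0,"dy":0,"dz":0,"ax":0,"ay":0,"az":0},{"dx":0,"dy":0,"dz":1.5,"ax":0,"ay":0,"az":0},{"dx":0,"dy":0,"dz":1.5,"ax":0,"ay":0,"az":0},{"dx":0,"dy":0,"dz":1.5,"ax":0,"ay":0,"az":0},{"dx":0,"dy":0,"dz":1.5,"ax":0,"ay":0,"az":0},{"dx":0,"dy":0,"dz":0,"ax":0,"ay":0,"az":0},{"dx":0,"dy":0,"dz":0,"ax":0,"ay":0,"az":0}]'
```

```text
time: 10.8
tool_pos: [0.5327, 0.1854, 0.2922]
tcp_rot: [1.668, 2.661, 0.0]
wrist_force: [-4.9, -2.9, 15.2]
width: 0.305
grip_force: 42.1
```

```bash
python3 -m jog '[{"dx":0,"dy":-1,"dz":-0.5,"ax":0,"ay":0,"az":0},{"dx":0,"dy":0,"dz":0,"ax":0,"ay":0,"az":0},{"dx":0,"dy":0,"dz":0,"ax":0,"ay":0,"az":0},{"dx":0,"dy":0,"dz":0,"ax":0,"ay":0,"az":0}]'
python3 -m jog '[{"dx":0,"dy":0,"dz":0,"ax":0,"ay":0,"az":3},{"dx":0,"dy":0,"dz":0,"ax":0,"ay":0,"az":0},{"dx":0,"dy":0,"dz":0,"ax":0,"ay":0,"az":-6},{"dx":0,"dy":0,"dz":0,"ax":0,"ay":0,"az":0},{"dx":0,"dy":0,"dz":0,"ax":0,"ay":0,"az":3},{"dx":0,"dy":0,"dz":0,"ax":0,"ay":0,"az":0}]'
```

```text
time: 11.13
tool_pos: [0.5322, 0.1851, 0.2923]
tcp_rot: [1.668, 2.66, 0.003]
wrist_force: [-2.9, -2.1, 10.7]
width: 0.307
grip_force: 41.1
time: 11.63
tool_pos: [0.5323, 0.1851, 0.2922]
tcp_rot: [1.67, 2.658, 0.003]
wrist_force: [-2.1, -2.1, 10.8]
width: 0.303
grip_force: 41.2
```

Neither clocking drops, and the stop height (~9 mm above home) matches a misfit. I'll return it to its pocket.

```bash
python3 -m jog '[{"dx":0,"dy":0,"dz":-38,"ax":0,"ay":0,"az":0},{"dx":0,"dy":0,"dz":0,"ax":0,"ay":0,"az":6.5},{"dx":0,"dy":0,"dz":0,"ax":0,"ay":0,"az":6.5},{"dx":0,"dy":0,"dz":0,"ax":0,"ay":0,"az":6.5},{"dx":0,"dy":0,"dz":0,"ax":0,"ay":0,"az":6.5},{"dx":-37.2,"dy":-2,"dz":0,"ax":0,"ay":0,"az":0},{"dx":-37.2,"dy":-2,"dz":0,"ax":0,"ay":0,"az":0},{"dx":-37.2,"dy":-2,"dz":0,"ax":0,"ay":0,"az":0},{"dx":-37.2,"dy":-2,"dz":0,"ax":0,"ay":0,"az":0},{"dx":-37.2,"dy":-2,"dz":0,"ax":0,"ay":0,"az":0},{"dx":-37.2,"dy":-2,"dz":0,"ax":0,"ay":0,"az":0},{"dx":-37.2,"dy":-2,"dz":0,"ax":0,"ay":0,"az":0},{"dx":-37.2,"dy":-2,"dz":0,"ax":0,"ay":0,"az":0},{"dx":-37.2,"dy":-2,"dz":0,"ax":0,"ay":0,"az":0},{"dx":0,"dy":0,"dz":30,"ax":0,"ay":0,"az":0},{"dx":0,"dy":0,"dz":30,"ax":0,"ay":0,"az":0},{"dx":0,"dy":0,"dz":0,"ax":0,"ay":0,"az":0},{"dx":0,"dy":0,"dz":0,"ax":0,"ay":0,"az":0},{"dx":0,"dy":0,"dz":0,"ax":0,"ay":0,"az":0}]'; python3 -c "
from h import *
go([.5135,-.1497,.2105])"
```

```text
time: 13.22
tool_pos: [0.513, -0.1496, 0.2682]
tcp_rot: [2.224, 2.219, 0.0]
wrist_force: [0.6, -1.5, -2.0]
width: 0.305
grip_force: 41.3
shift [-0.1  0.4 57.7] xaxis yaw 89.87 zaxis [ 4.e-04 -1.e-04 -1.e+00] pos [ 0.513  -0.1496  0.2682] t 13.2167
```

```bash
python3 -m jog '[{"dx":0,"dy":0.3,"dz":20,"ax":0,"ay":0,"az":0},{"dx":0,"dy":0,"dz":20,"ax":0,"ay":0,"az":0},{"dx":0,"dy":0,"dz":14,"ax":0,"ay":0,"az":0},{"dx":0,"dy":0,"dz":2,"ax":0,"ay":0,"az":0},{"dx":0,"dy":0,"dz":1,"ax":0,"ay":0,"az":0},{"dx":0,"dy":0,"dz":0,"ax":0,"ay":0,"az":0},{"dx":0,"dy":0,"dz":0,"ax":0,"ay":0,"az":0},{"dx":0,"dy":0,"dz":0,"ax":0,"ay":0,"az":0}]'
```

```text
time: 13.88
tool_pos: [0.5136, -0.1498, 0.2116]
tcp_rot: [2.222, 2.218, 0.001]
wrist_force: [0.0, -0.5, -2.9]
width: 0.305
grip_force: 42.8
```

Now I'll release, rise, and look at the second socket.

```bash
python3 -m jog '[{"dx":0,"dy":0,"dz":1,"ax":0,"ay":0,"az":0},{"dx":0,"dy":0,"dz":0,"ax":0,"ay":0,"az":0},{"dx":0,"dy":0,"dz":0,"ax":0,"ay":0,"az":0},{"dx":0,"dy":0,"dz":0,"ax":0,"ay":0,"az":0},{"dx":0,"dy":0,"dz":0,"ax":0,"ay":0,"az":0}]' 0.7
python3 -m jog '[{"dx":0,"dy":0,"dz":-30,"ax":0,"ay":0,"az":0},{"dx":0,"dy":0,"dz":-40,"ax":0,"ay":0,"az":0},{"dx":-37,"dy":1,"dz":-20,"ax":0,"ay":0,"az":0},{"dx":-37,"dy":1,"dz":0,"ax":0,"ay":0,"az":0},{"dx":0,"dy":0,"dz":0,"ax":0,"ay":0,"az":0},{"dx":0,"dy":0,"dz":0,"ax":0,"ay":0,"az":0},{"dx":0,"dy":0,"dz":0,"ax":0,"ay":0,"az":0},{"dx":0,"dy":0,"dz":0,"ax":0,"ay":0,"az":0}]'
python3 - <<'E'
from top import *
look([.5156,-.224]);look([.5136,-.150]);go([.5143,-.2235,.2085])
E
```

```text
time: 14.3
tool_pos: [0.513, -0.1499, 0.2097]
tcp_rot: [2.224, 2.218, 0.0]
wrist_force: [0.2, 0.5, 0.3]
width: 0.697
grip_force: 0.0
time: 14.97
tool_pos: [0.5142, -0.2225, 0.2982]
tcp_rot: [-2.222, -2.217, 0.001]
wrist_force: [-0.1, -0.6, -0.7]
width: 0.702
grip_force: 0.0
square ((515.5828857421875, -224.14561462402344), (9.478878021240234, 9.508472442626953), 54.633522033691406) px 323 268 16
square ((514.9099731445312, -150.9081268310547), (9.520051956176758, 9.645221710205078), 38.51210021972656) px 318 135 17
shift [-1.3  0.  89.8] xaxis yaw 89.93 zaxis [-0.0017  0.001  -1.    ] pos [ 0.5144 -0.2223  0.2983] t 15.0667
```

```bash
python3 -m jog '[{"dx":-1.4,"dy":0,"dz":22,"ax":0,"ay":0,"az":0},{"dx":0,"dy":0,"dz":22,"ax":0,"ay":0,"az":0},{"dx":0,"dy":0,"dz":22,"ax":0,"ay":0,"az":0},{"dx":0,"dy":0,"dz":23.5,"ax":0,"ay":0,"az":0},{"dx":0,"dy":0,"dz":0,"ax":0,"ay":0,"az":0},{"dx":0,"dy":0,"dz":0,"ax":0,"ay":0,"az":0},{"dx":0,"dy":0,"dz":0,"ax":0,"ay":0,"az":0}]'
python3 -m jog '[{"dx":0,"dy":0,"dz":0,"ax":0,"ay":0,"az":0},{"dx":0,"dy":0,"dz":0,"ax":0,"ay":0,"az":0},{"dx":0,"dy":0,"dz":0,"ax":0,"ay":0,"az":0},{"dx":0,"dy":0,"dz":0,"ax":0,"ay":0,"az":0},{"dx":0,"dy":0,"dz":0,"ax":0,"ay":0,"az":0},{"dx":0,"dy":0,"dz":0,"ax":0,"ay":0,"az":0}]' 0.1 40
python3 -m jog '[{"dx":0,"dy":0,"dz":-40,"ax":0,"ay":0,"az":0},{"dx":0,"dy":0,"dz":-40,"ax":0,"ay":0,"az":0},{"dx":0,"dy":0,"dz":-40,"ax":0,"ay":0,"az":0},{"dx":0,"dy":0,"dz":0,"ax":0,"ay":0,"az":-4.6},{"dx":0,"dy":0,"dz":0,"ax":0,"ay":0,"az":-4.6},{"dx":0,"dy":0,"dz":0,"ax":0,"ay":0,"az":0}]'; python3 -c "
from h import *
go([.533,.115,.328])"
```

```text
time: 15.65
tool_pos: [0.5152, -0.2245, 0.2105]
tcp_rot: [2.223, 2.219, 0.0]
wrist_force: [-0.6, -0.3, 0.8]
width: 0.704
grip_force: 0.0
time: 16.15
tool_pos: [0.5155, -0.2252, 0.2115]
tcp_rot: [2.223, 2.217, 0.001]
wrist_force: [-1.0, 1.5, 7.0]
width: 0.303
grip_force: 39.0
time: 16.65
tool_pos: [0.5148, -0.2249, 0.3311]
tcp_rot: [2.035, 2.39, 0.001]
wrist_force: [-0.2, 0.7, -2.6]
width: 0.302
grip_force: 41.4
shift [332.7  72.1   2.8] xaxis yaw 99.17 zaxis [ 2.e-03 -9.e-04 -1.e+00] pos [ 0.5148 -0.2249  0.3311] t 16.65
```

```bash
python3 -m jog '[{"dx":37,"dy":8,"dz":0,"ax":0,"ay":0,"az":0},{"dx":37,"dy":8,"dz":0,"ax":0,"ay":0,"az":0},{"dx":37,"dy":8,"dz":0,"ax":0,"ay":0,"az":0},{"dx":37,"dy":8,"dz":0,"ax":0,"ay":0,"az":0},{"dx":37,"dy":8,"dz":0,"ax":0,"ay":0,"az":0},{"dx":37,"dy":8,"dz":0,"ax":0,"ay":0,"az":0},{"dx":37,"dy":8,"dz":0,"ax":0,"ay":0,"az":0},{"dx":37,"dy":8,"dz":0,"ax":0,"ay":0,"az":0},{"dx":37,"dy":8,"dz":0,"ax":0,"ay":0,"az":0},{"dx":0,"dy":0,"dz":0,"ax":0,"ay":0,"az":0},{"dx":0,"dy":0,"dz":0,"ax":0,"ay":0,"az":0},{"dx":0,"dy":0,"dz":0,"ax":0,"ay":0,"az":0},{"dx":0,"dy":0,"dz":0,"ax":0,"ay":0,"az":0},{"dx":0,"dy":0,"dz":0,"ax":0,"ay":0,"az":0},{"dx":0,"dy":0,"dz":0,"ax":0,"ay":0,"az":0}]'
cat > chk.py <<'E'
from rel import *
for i in range(3):
    s=bot.read_state();c=optics.read_camera("wrist")
T=np.array(c["tool_from_camera"]);R=Rn.from_rotvec(s["tcp_rot"]).as_matrix()
M=np.linalg.inv(T);cc=dict(c,R=M[:3,:3],t=M[:3,3])
ps=R.T@(np.array([.5344,.1847,.103])-s["tool_pos"])
us=proj(cc,ps);ur=proj(cc,[-.0008,.0013,.136]);print(us,ur)
rel(s,c,us,ur)
E
python3 chk.py
```

```text
time: 17.9
tool_pos: [0.5334, 0.1141, 0.3296]
tcp_rot: [-2.042, -2.387, 0.001]
wrist_force: [-0.9, -0.2, -1.0]
width: 0.299
grip_force: 41.4
[342.63537317 139.92377671] [322.25016783 367.5692686 ]
stud tool [69.19 11.66] [11.8 12. ] recess tool [1.61 1.11] [11.4 13.1] recess yaw world mod30 8.9 toolyaw 98.95 pos [0.5335 0.1143 0.3298] t 18.0
```

```bash
sed -i 's/t,m=cv2.threshold(w,0,255,cv2.THRESH_BINARY_INV+cv2.THRESH_OTSU)/m=((w<thr) if thr else (w<cv2.threshold(w,0,255,8)[0])).astype(np.uint8)/; s/ks=12,kr=19):/ks=12,kr=19,thr=None):/; s/,kr),ztop/,kr,thr),ztop/' rel.py
sed -i 's/^rel(s,c,us,ur)/for th in (None,50,60,70,80):\n    try: rel(s,c,us,ur,thr=th)\n    except Exception as e: print(th,e)/' chk.py
python3 chk.py; python3 - <<'E'
from h import *
c=optics.read_camera("wrist");g=cv2.cvtColor(c["img"],cv2.COLOR_RGB2GRAY);print(g[346:392:3,300:346:3])
E
```

```text
[342.47076    141.03295515] [322.25119643 367.56658166]
stud tool [68.71 11.63] [11.7 11.8] recess tool [3.75 0.16] [11.  13.1] recess yaw world mod30 6.3 toolyaw 99.01 pos [0.5335 0.1149 0.3299] t 18.15
stud tool [68.71 11.63] [11.7 11.8] recess tool [-0.73  1.21] [16.  13.6] recess yaw world mod30 9.0 toolyaw 99.01 pos [0.5335 0.1149 0.3299] t 18.15
stud tool [68.71 11.63] [11.7 11.8] recess tool [-0.73  1.21] [16.  13.6] recess yaw world mod30 9.0 toolyaw 99.01 pos [0.5335 0.1149 0.3299] t 18.15
stud tool [68.71 11.63] [11.7 11.8] recess tool [2.41 1.15] [9.2 9.1] recess yaw world mod30 4.6 toolyaw 99.01 pos [0.5335 0.1149 0.3299] t 18.15
stud tool [68.71 11.63] [11.7 11.8] recess tool [2.46 1.18] [9.4 9.3] recess yaw world mod30 4.4 toolyaw 99.01 pos [0.5335 0.1149 0.3299] t 18.15
[[111 110 109 110 110 107  55  60 102 111 111 112 160 162 164 164]
 [109 109 109 110 110  58  55  57  59  73 114 130 165 163 162 161]
 [109 109 111 110  65  54  55  56  58  59  60 119 161 161 160 161]
 [110 110 110  89  50  52  54  57  59  60  62  66  69 145 161 162]
 [111 113 110  48  49  52  54  56  63  65  65  67  65  65 161 161]
 [113 109  46  47  56  59  59  61  64  65  66  66  66 157 161 160]
 [111 123  64  48  57  58  59  61  63  65  65  66 155 159 158 158]
 [111 170 170 157  56  57  60  62  63  65  66 118 158 159 159 160]
 [111 170 170 168 168 146  59  60  62  64  98 160 161 161 161 161]
 [128 169 168 165 164 162 162  98  63  77 163 162 162 161 161 161]
 [167 166 165 165 165 165 164 164 161 164 163 163 163 164 164 164]
 [167 167 167 167 167 166 165 164 165 165 166 166 165 163 162 161]
 [167 169 169 167 166 166 168 168 167 165 164 164 163 162 162 152]
 [195 194 168 169 170 168 168 166 165 165 163 163 162 160 124  87]
 [195 194 192 182 170 166 165 165 165 164 162 125  98  93  89  86]
 [192 190 191 194 195 190 191 192 139  92 150 152 150 149 145  88]]
```

```bash
python3 -m jog '[{"dx":22,"dy":3.5,"dz":0,"ax":0,"ay":0,"az":0},{"dx":22,"dy":3.5,"dz":0,"ax":0,"ay":0,"az":0},{"dx":22.2,"dy":3.5,"dz":0,"ax":0,"ay":0,"az":0},{"dx":0,"dy":0,"dz":0,"ax":0,"ay":0,"az":0},{"dx":0,"dy":0,"dz":14,"ax":0,"ay":0,"az":0},{"dx":0,"dy":0,"dz":14,"ax":0,"ay":0,"az":0},{"dx":0,"dy":0,"dz":0,"ax":0,"ay":0,"az":0},{"dx":0,"dy":0,"dz":0,"ax":0,"ay":0,"az":0},{"dx":0,"dy":0,"dz":0,"ax":0,"ay":0,"az":0},{"dx":0,"dy":0,"dz":0,"ax":0,"ay":0,"az":0},{"dx":0,"dy":0,"dz":0,"ax":0,"ay":0,"az":0}]'; python3 -c "
from h import *
go([.5335,.1820,.295])"
```

```text
time: 19.17
tool_pos: [0.5339, 0.1823, 0.3029]
tcp_rot: [2.039, 2.389, 0.002]
wrist_force: [-0.3, -0.9, -3.0]
width: 0.306
grip_force: 41.4
shift [-0.2 -0.4  7.9] xaxis yaw 99.05 zaxis [ 1.8e-03  5.0e-04 -1.0e+00] pos [0.5339 0.1823 0.3029] t 19.1667
```

```bash
python3 -m jog '[{"dx":-0.2,"dy":-0.4,"dz":2,"ax":0,"ay":0,"az":0},{"dx":0,"dy":0,"dz":2,"ax":0,"ay":0,"az":0},{"dx":0,"dy":0,"dz":2,"ax":0,"ay":0,"az":0},{"dx":0,"dy":0,"dz":1.5,"ax":0,"ay":0,"az":0},{"dx":0,"dy":0,"dz":1.5,"ax":0,"ay":0,"az":0},{"dx":0,"dy":0,"dz":0,"ax":0,"ay":0,"az":0},{"dx":0,"dy":0,"dz":0,"ax":0,"ay":0,"az":0},{"dx":0,"dy":0,"dz":0,"ax":0,"ay":0,"az":0}]'
```

```text
time: 19.83
tool_pos: [0.533, 0.1823, 0.2927]
tcp_rot: [-2.039, -2.39, -0.0]
wrist_force: [-0.6, 1.7, -2.4]
width: 0.304
grip_force: 41.4
```

```bash
python3 -m jog '[{"dx":0,"dy":0,"dz":1.5,"ax":0,"ay":0,"az":0},{"dx":0,"dy":0,"dz":1.5,"ax":0,"ay":0,"az":0},{"dx":0,"dy":0,"dz":0,"ax":0,"ay":0,"az":0},{"dx":0,"dy":0,"dz":0,"ax":0,"ay":0,"az":0}]'
```

```text
time: 20.17
tool_pos: [0.533, 0.1824, 0.2897]
tcp_rot: [-2.039, -2.39, -0.001]
wrist_force: [0.9, 3.0, -1.8]
width: 0.306
grip_force: 41.4
```

No vertical contact and it's already below the misfit height, so it's going on. Continuing gently.

```bash
python3 -m jog '[{"dx":0,"dy":0,"dz":1.5,"ax":0,"ay":0,"az":0},{"dx":0,"dy":0,"dz":1.5,"ax":0,"ay":0,"az":0},{"dx":0,"dy":0,"dz":0,"ax":0,"ay":0,"az":0},{"dx":0,"dy":0,"dz":0,"ax":0,"ay":0,"az":0}]'; python3 -m jog '[{"dx":0,"dy":0,"dz":1.2,"ax":0,"ay":0,"az":0},{"dx":0,"dy":0,"dz":0,"ax":0,"ay":0,"az":0},{"dx":0,"dy":0,"dz":0,"ax":0,"ay":0,"az":0}]'
```

```text
time: 20.5
tool_pos: [0.5331, 0.1823, 0.2867]
tcp_rot: [-2.039, -2.39, -0.001]
wrist_force: [0.7, 4.1, -1.6]
width: 0.305
grip_force: 41.4
time: 20.75
tool_pos: [0.5331, 0.1823, 0.2862]
tcp_rot: [2.039, 2.39, 0.001]
wrist_force: [-2.1, 3.8, 4.0]
width: 0.304
grip_force: 41.7
```

```bash
python3 -m jog '[{"dx":0.5,"dy":0,"dz":0,"ax":0,"ay":0,"az":0},{"dx":0,"dy":0,"dz":0.6,"ax":0,"ay":0,"az":0},{"dx":0,"dy":0,"dz":0.6,"ax":0,"ay":0,"az":0},{"dx":0,"dy":0,"dz":0,"ax":0,"ay":0,"az":0},{"dx":0,"dy":0,"dz":0,"ax":0,"ay":0,"az":0}]'
python3 - <<'E'
from h import *
R=[]
d={n:cam(n) for n in("side","scene","wrist")}
for n in ("side","scene"):
    c=d[n]
    u0,v0=proj(c,[.5345,.185,.0845]);u1,v1=proj(c,[.5345,.185,.1485]);print(n,(u0,v0),(u1,v1))
    u,v=int((u0+u1)/2),int((v0+v1)/2);R.append(cv2.resize(c["img"][v-40:v+40,u-40:u+40,::-1],(400,400),interpolation=2));print(u-40,v-40)
cv2.imwrite("pics/home.png",np.hstack(R))
E
```

```text
time: 21.17
tool_pos: [0.5332, 0.1826, 0.2862]
tcp_rot: [2.039, 2.39, 0.001]
wrist_force: [-4.3, 2.8, 10.6]
width: 0.305
grip_force: 42.6
side (np.float64(284.6287341719047), np.float64(221.45679997159166)) (np.float64(283.04679564692356), np.float64(197.38059697713277))
243 169
scene (np.float64(352.0212191187459), np.float64(196.27700895350776)) (np.float64(353.3759741025239), np.float64(174.78147187673937))
312 145
```

View pics/home.png

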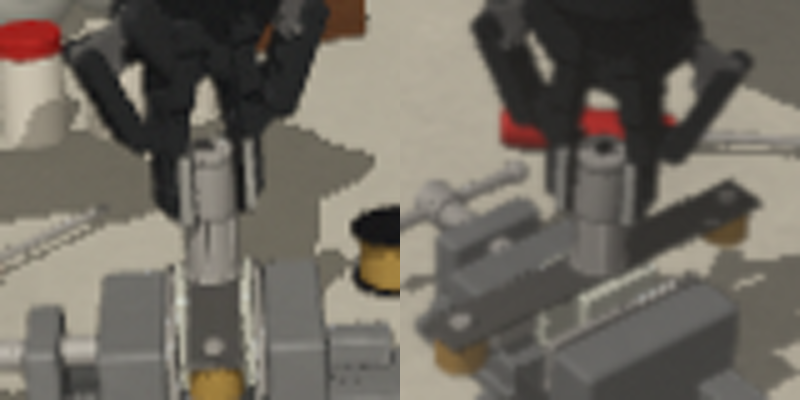

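Both views show the socket upright with its lower end on the washer. The side crop has its top at about px (285,198) and its foot near (286,224). The hard stop at TCP z 0.2862 puts its bottom at z ≈ 0.0847, which is home. The misfit is back in its pocket, so I'm handing in.

```bash
python3 -c "
from workcell import bot
print(bot.finish_job())"
```

```text
the job is handed in; nothing more can be done
None
```

The job is handed in at about 21 s of robot time: the second socket I tried dropped fully onto the nut and is still gripped, upright and home on the washer; the first did not fit and is back in its pocket, and the third was never moved.

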